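# Clamp a chromatography column in the V-block

## Robot

A 6-joint arm with a two-finger parallel gripper is mounted at the origin on the work surface. World frame = base frame: x ahead of the robot, y to its left, z up, the work surface at z = 0. Lengths are in m, angles in rad, forces in N, time in s.
With the tool pointing down it reaches from about 0.35 to 0.875 m from the base axis. Payload 4.2 kg.
Tool frame: the origin (TCP) lies between the finger pads; the fingertips stand 22 mm ahead of it and the grasp point (between the pads) lies 3 mm ahead of it; z points along the fingers, y is the line along which they close (so a half turn about z gives the same grasp; the last joint's range is limited). The gripper opens to 85 mm and grips with 20 to 120 N. Pads are 22 mm wide; open, the fingers measure 114 mm over their backs; the gripper's body (76 mm by 85 mm) begins 54 mm behind the grasp point. The pads swing forward as they close: fully open they stand 13 mm farther back than shut.
Start: joints at [1.436, 0.385, 0.008, 0, -1.194, -0.259], TCP at [0.24, 0.577, 0.253] pointing down, gripper open.
Joint ranges: [-3.14, 3.14], [-1.21, 2.06], [-1.07, 1.41], [-3.16, 2.05], [-2.99, -0.16], [-3.1, 3.1]. Speed limits (rad/s): [2.79, 2.79, 3.14, 3.14, 3.14, 3.14].

## Interface

Orientations are given as a 3x3 rotation matrix whose columns are the frame's x, y, z axes.
In Python, from plant import get_obs, snapshot, hand_in gives the robot as it stands.
- The arm moves only by the tool move_arm, never from a script. Its argument "rows" is text: rows parted by semicolons, each of 6 numbers parted by spaces: the shift along the tool's x, y, z in cm, then the turn, a rotation vector about the tool's x, y, z in rad. A call has 1 to 5 rows; each row shifts and turns the commanded pose from where the row before left it, along the tool's axes as they then stand; what a row does not reach is not made up. A row lasts 1/8 s, in which the tool goes at most 62.5 mm and 10.7 degrees, less where a joint would pass 70% of its speed; a pose out of reach is approached as far as the arm can. A call with a gripper value outside its range is refused whole. "claw" is the opening, from -1 (shut) to 1 (fully open), set as the call begins (left out, the last holds). The fingers move at their own pace and stop on an object; "squeeze" is the grip in N (left out, the last holds). Time passes only in rows, so rows that do not move let the fingers close. It gives the time, the measured TCP pose, the force, the opening and the grip force at its end, in the units of the state.
- get_obs(): the state, without advancing time (a new reading comes with each control period).
- snapshot(name): name is "scene" or "top" or "wrist"; returns a dict with "pixels" (384x512x3 uint8, red, green, blue), "K" (3x3 intrinsics, pixels), "k1" (the pictures are not rectified: a ray, as slopes to the right and down, at radius r is drawn at 1 + k1 r^2 times it, then the intrinsics apply), "camera_from_world" (4x4, takes a point from world to camera coordinates); the wrist camera has in their place "T_tool_cam" (4x4, takes a point from camera to tool coordinates, whose origin is the TCP and whose axes are the flange's). Camera axes: x right, y up, looking along -z (the intrinsics and any distortion apply to the point x, -y, -z); pixel columns grow to the right and rows downward; lengths in m; the calibration is good to about 2 mm. A picture is of the moment at which its call begins: read the wrist's pose just before it. There is no depth.
- hand_in(): hands the job in; it is judged then, once.
The state is a dict: "clock": time; "joint_positions": joint angles; "dq": joint speeds; "effort": joint torques, N m; "tcp_pos": TCP position; "tool_rot": TCP orientation; "wrist_force": force on the tool from outside, world axes, zero at the start; "moment": the same for the moment, N m; "gripper_width": finger opening in m; "finger_force": force on a finger pad.
Only numpy, scipy, OpenCV 4.12 (cv2) and the standard library are available. Lean on these libraries where they do the work, as an engineer would, in place of code of your own. Each camera call takes 0.05 s, during which the arm holds its last target. There are 200 camera calls.

## Task

Pick up the steel column with the blue band, lay it in the V-block without dropping it, with its blue end towards the end stop, and slide it along until it presses lightly against the stop's rubber buffer. Let go of it, swing the clamp strap over and press the red tab down until the sprung pad firmly grips the column and stays so, about halfway into its spring travel, never crushing the spring to its end or ramming the stop. Leave the orange-banded column and everything else on the bench alone.

Things in the scene. Friction and masses are not known exactly. Their poses are not given: they have to be found in the camera images.
- column: The column to clamp: straight steel cylinder, 30 mm diameter, 200 mm long, 0.3 to 0.5 kg. Origin in its middle, on its axis; its y axis is the cylinder's axis. Its blue-banded end is at -y, a plain flat face; the +y end carries a brass nipple (12 mm diameter, 10 mm long). It starts in one lane of the white rest, its axis 45 mm above the bench.
- inlet (a point): Centre of the flat blue-banded end face of the column (100 mm from its middle).
- rest: Fixed white rest with two lanes along its y axis, at x = +45 and x = -45 mm; one holds the blue-banded column, the other the orange-banded one. Each lies in two shallow V pieces, 16 mm wide, 70 mm either side of its middle, tops 39 mm high; between them it is free down to a 4 mm plate. Origin on the bench under its middle.
- vblock: Fixed V-block. Origin on the bench halfway along the V, which runs along its y axis, z up. Two steel 90 degree V lands, 24 mm wide, at y = +70 and -70 mm: apex 40 mm above the bench, walls up to 64 mm at x = +-24 mm, outer sides at x = +-34 mm. Between them it is open down to a 12 mm base plate. The end stop is at the -y end, the clamp at the +y land.
- seat (a point): Point on the axis of a properly seated column, over the middle of the +y land, where the clamp's pad comes down: V-block x = 0, y = +70 mm, 61 mm above the bench (the axis runs level at this height along the V). Limit of force between column and V-block: 40 N.
- stop: Fixed end stop: grey plate, 86 mm tall, with a black rubber buffer, 24 mm diameter, centred 61 mm above the bench. Origin on the bench under the relaxed buffer's face; +y points towards the V-block (same axes as the V-block). The buffer gives about 1 mm per 8 N; it is to feel at least 2 N and no more than 18 N.
- strap (a joint): Angle of the clamp strap, rad: 0 = level across the V, pointing along the V-block's +x from its hinge; 1.57 = upright; more = leaning back. Starts at 1.55 to 1.85. A blue bar 22 mm wide, 8 mm thick, reaching 116 mm from the hinge; its last 24 mm is the red tab. Push it over from behind (-x side), then down from above. The hinge is stiff (0.40 N m, 4 N at the tab) and stays where left.
- hinge (a point): Middle of the strap's hinge axis, 100 mm above the bench, at V-block x = -70, y = +70 mm, parallel to the V-block's y; it lies in the strap's middle plane. A screw through the strap 70 mm from the hinge carries the pad, with a black 16 mm head on the outer side, up to 26 mm out.
- pad_point (a point): Top of a seated column, under the pad, 76 mm above the bench. The screw's setting varies and is not reported: the relaxed pad's face is 16 to 34 mm below the strap's middle plane, so contact must be felt. The pad is sprung: 9 mm travel, 3 N preload, then 1.6 N/mm, bottomed at 17 N. It must reach 6 N, never 22 N: 9 to 12 N down on the red tab's middle sets it. Released, it keeps 5 to 8 N.
- spare: Bystander: the same kind of column with an orange band, in the other lane of the rest. Leave it.
- reagent: Bystander: amber bottle, 72 mm diameter, 150 mm tall, origin under its middle.
- beaker: Bystander: glass beaker, 70 mm diameter, 90 mm tall, origin under its middle.
- jar: Bystander: white jar, 56 mm diameter, 75 mm tall, origin under its middle.
- wrench: Bystander: wrench lying on the bench.
- stopper: Bystander: black rubber stopper, 36 mm diameter, 28 mm tall, origin under its middle.
Mind the look-alikes: they are no part of the job. What is shaped like the column but pink or turquoise is not meant.

How it is judged:
By the outcome, as a careful person would: the job done as asked, in the order asked, and still so for the second after the job is handed in, with the robot touching nothing.
It also fails if it takes over 72 s, if anything falls off the work surface, if the arm or the gripper's body presses on something with over 40 N, if the wrist force passes 120 N, or if a joint passes its speed limit or range.

## Working session

There is one attempt and no reset: what is moved stays moved. The work goes in short steps, Python scripts to look and compute and a tool call to move; the robot and the scene stay as the last step left them, time stands still between calls to the robot, and variables do not carry over. Pictures are saved under pics/ and viewed, at most 10 in all, crops included, and the job is handed in when it is done.

Besides the shell and the picture viewer there is one more tool, called after "Call:" by a JSON object that holds its "op" and its "data", one argument or row to a line. move_arm: Moves the arm, as the interface text tells. Its arguments: {"type":"object","properties":{"rows":{"type":"string"},"claw":{"type":"number"},"squeeze":{"type":"number"}},"required":["rows"]}

```bash
mkdir -p pics; ls; cat > h.py <<'E'
import numpy as np, cv2
from plant import get_obs, snapshot, hand_in
def ray(s,u,v,o=None):
    K=s["K"];d=np.array([(u-K[0][2])/K[0][0],(v-K[1][2])/K[1][1]]);p=d.copy()
    for _ in range(20): p=d/(1+s["k1"]*(p@p))
    c=np.array([p[0],-p[1],-1])
    if "camera_from_world" in s: T=np.linalg.inv(np.array(s["camera_from_world"]))
    else:
        W=np.eye(4);W[:3,:3]=o["tool_rot"];W[:3,3]=o["tcp_pos"];T=W@np.array(s["T_tool_cam"])
    return T[:3,3],T[:3,:3]@c
def onz(s,u,v,z,o=None):
    a,d=ray(s,u,v,o);return a+d*(z-a[2])/d[2]
def proj(s,P):
    c=np.array(s["camera_from_world"])@np.append(P,1);p=np.array([c[0],-c[1]])/-c[2]
    p=p*(1+s["k1"]*(p@p));K=s["K"];return np.array([K[0][0]*p[0]+K[0][2],K[1][1]*p[1]+K[1][2]])
def tri(r1,r2):
    (a,d),(b,e)=r1,r2;d=d/np.linalg.norm(d);e=e/np.linalg.norm(e)
    A=np.stack([d,-e],1);t=np.linalg.lstsq(A,b-a,rcond=None)[0];p=a+d*t[0];q=b+e*t[1];return (p+q)/2,np.linalg.norm(p-q)
E
cat > snap.py <<'E'
from h import *
import pickle
o=get_obs();print({k:np.round(v,3).tolist() for k,v in o.items()})
D={}
for n in ["scene","top","wrist"]:
    s=snapshot(n);D[n]=s;cv2.imwrite(f"pics/{n}0.png",cv2.cvtColor(s["pixels"],cv2.COLOR_RGB2BGR))
pickle.dump((o,D),open("s0.pkl","wb"))
E
python3 snap.py; python3 -c "
import cv2,numpy as np
a=cv2.imread('pics/top0.png');cv2.imwrite('pics/top0b.png',cv2.resize(a,(800,600)))
a=cv2.imread('pics/scene0.png');cv2.imwrite('pics/scene0b.png',cv2.resize(a,(800,600)))"
```

```text
pics
{'clock': 0.0, 'joint_positions': [1.436, 0.386, 0.007, -0.001, -1.194, -0.259], 'dq': [-0.0, 0.0, 0.001, -0.001, -0.0, 0.001], 'effort': [-0.001, -39.229, 18.84, 4.186, -0.005, -0.0], 'tcp_pos': [0.24, 0.577, 0.252], 'tool_rot': [[0.923, -0.384, -0.001], [-0.384, -0.923, -0.002], [0.0, 0.002, -1.0]], 'wrist_force': [0.616, -0.498, 0.414], 'moment': [-0.004, 0.01, 0.003], 'finger_force': 0.0, 'gripper_width': 0.086}
```

View pics/top0b.png

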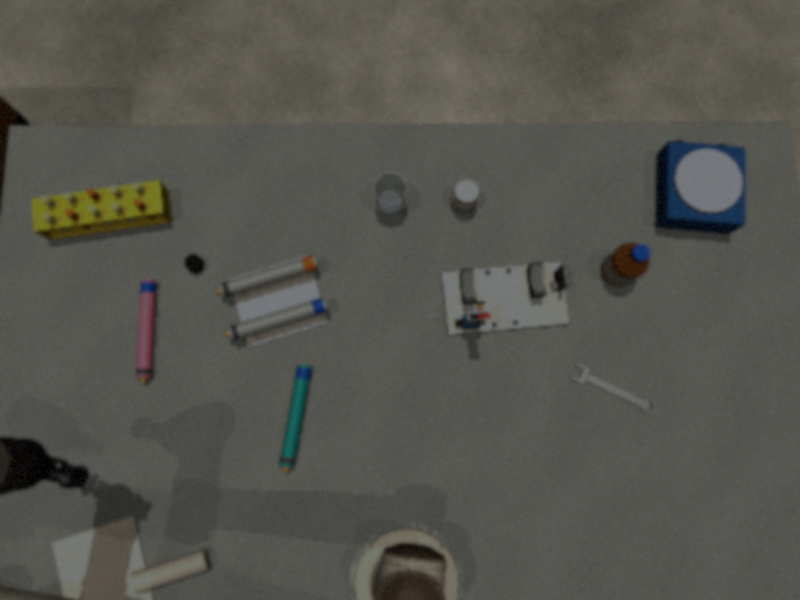

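View pics/scene0b.png

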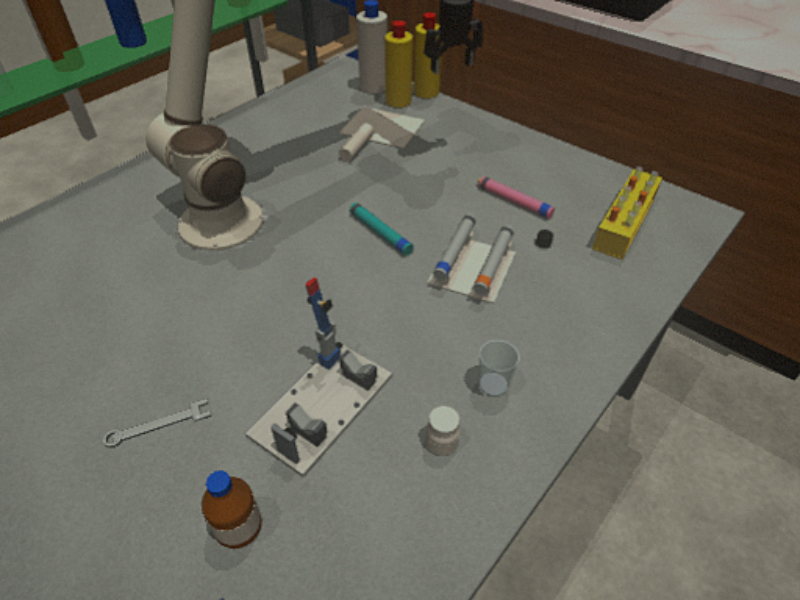

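Top view (800×600 scale): the blue-banded column runs from its nipple at (232,333) to its blue end at (318,307), and the orange spare lies above it. The V-block plate spans (443,272) to (568,322). The stop is at (560,278) and the upright strap/hinge near (470,322). Next I'll get coarse world positions.

```bash
cat > a.py <<'E'
from h import *
import pickle
o,D=pickle.load(open("s0.pkl","rb"));s=D["top"]
f=lambda u,v,z:np.round(onz(s,u/1.5625,v/1.5625,z),4)
print("fx",s["K"][0][0],"cam",np.round(np.linalg.inv(s["camera_from_world"])[:3,3],3))
a,b=f(318,307,.045),f(237,331,.045);print("col",a,b,np.linalg.norm(a-b))
for n,u,v in [("TL",443,272),("TR",564,262),("BR",568,322),("BL",448,333)]: print(n,f(u,v,.012))
print("landL",f(468,286,.06),"landR",f(538,280,.06),"stop",f(560,278,.08))
hsv=cv2.cvtColor(s["pixels"],cv2.COLOR_RGB2HSV)
m=cv2.inRange(hsv,(105,120,40),(130,255,255));n,l,st,c=cv2.connectedComponentsWithStats(m)
for i in range(1,n):
    if st[i,4]>15: print(st[i],c[i]*1.5625,f(*(c[i]*1.5625),.045))
w=D["wrist"];print("wrist T",np.round(w["T_tool_cam"],3).tolist(),w["K"][0][0])
E
python3 a.py
```

```text
fx 462.33781977051456 cam [0.271 0.035 1.472]
col [0.5301 0.1724 0.045 ] [0.4827 0.3328 0.045 ] 0.1672570476840961
TL [ 0.6082 -0.0826  0.012 ]
TR [ 0.628 -0.335  0.012]
BR [ 0.5016 -0.3364  0.012 ]
BL [ 0.4805 -0.09    0.012 ]
landL [ 0.5681 -0.1281  0.06  ] landR [ 0.5796 -0.2687  0.06  ] stop [ 0.579  -0.3081  0.08  ]
[426  91  50  54 892] [698.90169563 187.97996076] [ 0.7765 -0.6157  0.045 ]
[404 157  12  10  94] [639.84375    252.29388298] [ 0.6394 -0.4827  0.045 ]
[ 90 181  10   6  45] [147.1875     286.35416667] [0.5746 0.5162 0.045 ]
[200 192   8   9  50] [317.53125 306.03125] [0.5321 0.1734 0.045 ]
[189 236  10   7  52] [302.64423077 372.95673077] [0.3984 0.201  0.045 ]
wrist T [[0.001, 0.961, 0.275, 0.071], [1.0, -0.001, -0.001, -0.0], [-0.001, 0.275, -0.961, -0.121], [0.0, 0.0, 0.0, 1.0]] 277.54229039312304
```

View pics/wrist0.png

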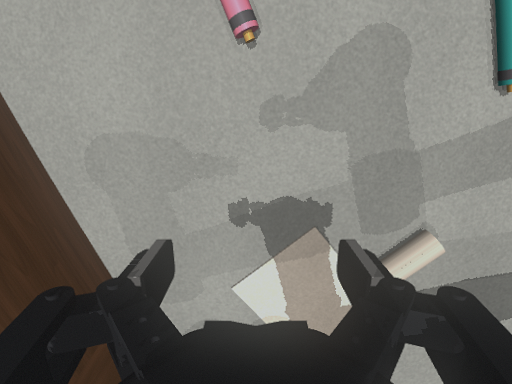

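The wrist view faces empty bench with the pink decoy at the top (240,25). I'm moving above the blue-banded column.

Call:
{"op": "move_arm", "data": {
  "rows": "4.6 2.4 0 0 0 0;4.6 2.4 0 0 0 0;4.6 2.4 0 0 0 0;4.6 2.4 0 0 0 0;4.6 2.4 0 0 0 0"
}}

```text
clock: 0.78
tcp_pos: [0.4069, 0.3766, 0.2531]
tool_rot: [[0.924, -0.383, -0.0], [-0.383, -0.924, -0.0], [-0.0, 0.0, -1.0]]
wrist_force: [0.3, -0.1, -0.4]
gripper_width: 0.0851
finger_force: 0.0
```

Call:
{"op": "move_arm", "data": {
  "rows": "4.6 2.4 0 0 0 0;4.6 2.4 0 0 0 0;4.6 2.4 0 0 0 0;0 0 0 0 0 0.178;0 0 0 0 0 0.178"
}}

```text
clock: 1.4
tcp_pos: [0.5063, 0.2576, 0.2528]
tool_rot: [[0.726, -0.687, -0.001], [-0.687, -0.726, -0.0], [-0.0, 0.001, -1.0]]
wrist_force: [-0.1, -0.4, -0.1]
gripper_width: 0.0852
finger_force: 0.0
```

Call:
{"op": "move_arm", "data": {
  "rows": "0 0 0 0 0 0.178;0 0 0 0 0 0.178;0 0 0 0 0 0.178;0 0 0 0 0 0;0 0 0 0 0 0"
}}

```text
clock: 2.02
tcp_pos: [0.5059, 0.2586, 0.2532]
tool_rot: [[0.285, -0.958, -0.0], [-0.958, -0.285, -0.0], [0.0, 0.0, -1.0]]
wrist_force: [-0.4, -0.3, 0.2]
gripper_width: 0.0854
finger_force: 0.0
```

```bash
cat > w.py <<'E'
import sys,pickle
from h import *
n=sys.argv[1]
o=get_obs();s=snapshot("wrist");pickle.dump((o,s),open(f"{n}.pkl","wb"))
cv2.imwrite(f"pics/{n}.png",cv2.cvtColor(s["pixels"],cv2.COLOR_RGB2BGR))
print(o["clock"],np.round(o["joint_positions"],2),np.round(o["tcp_pos"],4),np.round(o["tool_rot"],3).tolist())
E
python3 w.py w1
```

```text
2.025 [ 0.76  0.29 -0.13 -0.   -1.15 -0.47] [0.5059 0.2586 0.2532] [[0.285, -0.958, -0.0], [-0.958, -0.285, -0.0], [0.0, 0.0, -1.0]]
```

View pics/w1.png

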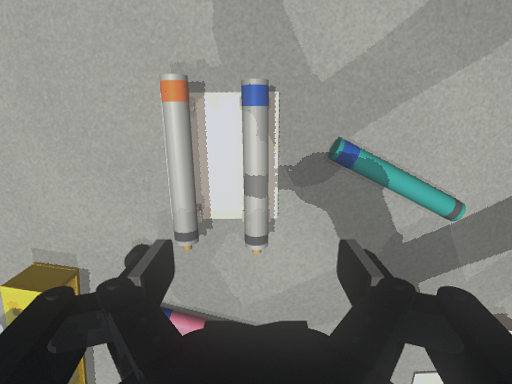

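The wrist picture shows the blue column upright: its blue end is at (255,80), its grey nipple end at (256,247), the spare at (178,155) and the turquoise decoy on the right.

```bash
cat > b.py <<'E'
from h import *
import pickle
o,s=pickle.load(open("w1.pkl","rb"))
R=np.array(o["tool_rot"]);p=np.array(o["tcp_pos"])
hsv=cv2.cvtColor(s["pixels"],cv2.COLOR_RGB2HSV)
m=cv2.inRange(hsv,(105,120,40),(130,255,255));n,l,st,c=cv2.connectedComponentsWithStats(m)
for i in range(1,n):
    if st[i,4]>100: print(st[i],c[i])
g=s["pixels"].astype(int).sum(2)
for v in (90,120,140,200,225): print(v,np.abs(np.diff(g[v,225:285])).argsort()[-4:]+225, np.round(g[v,236:276:3]).tolist())
for v in (238,244,250): print(v,g[v,236:276:3].tolist())
print("col u=255:",g[72:86,255].tolist(), g[236:262,255].tolist())
# axis points at z=.045, top line z=.06 ; end faces
for u,v,z in [(255.2,95,.06),(255.8,225,.06),(255,80,.06),(256,248,.05),(256,236,.06)]:
    q=onz(s,u,v,z,o);print(u,v,q.round(4),"tool cm",(R.T@(q-p)*100).round(2))
E
python3 b.py
```

```text
[242  85  26  21 529] [254.24196597  94.96786389]
[337 141  23  26 346] [348.83815029 153.80057803]
90 [274 268 275 240] [429, 432, 263, 309, 332, 362, 377, 341, 314, 293, 254, 290, 281, 313]
120 [277 278 274 241] [644, 635, 381, 469, 511, 588, 616, 510, 473, 415, 345, 414, 404, 637]
140 [241 242 277 274] [644, 635, 507, 465, 514, 583, 608, 566, 475, 421, 349, 487, 399, 628]
200 [278 274 277 243] [638, 626, 627, 420, 501, 557, 581, 565, 530, 462, 374, 488, 474, 644]
225 [266 243 245 273] [448, 451, 462, 387, 493, 517, 537, 532, 499, 434, 350, 363, 351, 480]
238 [488, 480, 457, 235, 290, 299, 305, 304, 288, 271, 244, 486, 487, 488]
244 [474, 466, 475, 378, 368, 305, 301, 300, 312, 343, 369, 491, 472, 485]
250 [469, 492, 478, 481, 475, 477, 476, 501, 341, 471, 485, 472, 477, 487]
col u=255: [436, 435, 433, 435, 434, 432, 483, 559, 551, 552, 557, 539, 459, 362] [523, 347, 308, 312, 312, 310, 312, 309, 300, 390, 587, 572, 572, 556, 492, 475, 479, 482, 480, 487, 487, 480, 476, 473, 475, 488]
255.2 95 [0.5329 0.1713 0.06  ] tool cm [ 9.14 -0.11 19.32]
255.8 225 [0.4895 0.3144 0.06  ] tool cm [-5.82 -0.03 19.32]
255 80 [0.5375 0.1568 0.06  ] tool cm [10.65 -0.13 19.32]
256 248 [0.4789 0.3488 0.05  ] tool cm [-9.41  0.   20.32]
256 236 [0.485  0.3283 0.06  ] tool cm [-7.28 -0.   19.32]
```

Column middle is about 1.1 cm along tool x, lateral offset about -0.8 mm, and the axis is aligned to within 0.01 rad. Descending with the fingers partly open.

Call:
{"op": "move_arm", "data": {
  "rows": "1.15 -0.08 4.5 0 0 -0.007;0 0 4.5 0 0 0;0 0 4.5 0 0 0;0 0 3.5 0 0 0;0 0 0 0 0 0",
  "claw": 0.2
}}

```text
clock: 2.7
tcp_pos: [0.5085, 0.2466, 0.0807]
tool_rot: [[0.291, -0.957, -0.005], [-0.957, -0.291, -0.004], [0.003, 0.006, -1.0]]
wrist_force: [-0.3, -0.4, 0.6]
gripper_width: 0.0513
finger_force: 0.0
```

Call:
{"op": "move_arm", "data": {
  "rows": "0 0 1.5 0 0 0;0 0 1.5 0 0 0;0 0 0.5 0 0 0;0 0 0 0 0 0"
}}

```text
clock: 3.2
tcp_pos: [0.5099, 0.2478, 0.0482]
tool_rot: [[0.29, -0.957, -0.0], [-0.957, -0.29, -0.0], [0.0, 0.0, -1.0]]
wrist_force: [0.3, -1.2, 0.6]
gripper_width: 0.0509
finger_force: 0.0
```

Call:
{"op": "move_arm", "data": {
  "rows": "0 0 0 0 0 0;0 0 0 0 0 0;0 0 0 0 0 0;0 0 0 0 0 0;0 0 0 0 0 0",
  "claw": -1,
  "squeeze": 45
}}

```text
clock: 3.82
tcp_pos: [0.5093, 0.2477, 0.049]
tool_rot: [[0.29, -0.957, -0.001], [-0.957, -0.29, -0.0], [0.0, 0.001, -1.0]]
wrist_force: [-4.2, -0.6, 6.6]
gripper_width: 0.0289
finger_force: 44.4
```

Call:
{"op": "move_arm", "data": {
  "rows": "0 0 -1.5 0 0 0;0 0 -3.5 0 0 0;0 0 -5 0 0 0;0 0 -5 0 0 0;0 0 -5 0 0 0",
  "squeeze": 60
}}

```text
clock: 4.45
tcp_pos: [0.5096, 0.2475, 0.2499]
tool_rot: [[0.289, -0.957, -0.0], [-0.957, -0.289, 0.0], [-0.0, 0.0, -1.0]]
wrist_force: [1.1, -0.3, -4.6]
gripper_width: 0.0284
finger_force: 59.7
```

Call:
{"op": "move_arm", "data": {
  "rows": "2 -1 -3 0 0 0;4 -1.5 -2 0 0 0;4 -2 0 0 0 0;0 0 0 0 0 0;0 0 0 0 0 0"
}}

```text
clock: 5.08
tcp_pos: [0.5815, 0.1649, 0.2976]
tool_rot: [[0.289, -0.957, -0.002], [-0.957, -0.289, -0.0], [-0.0, 0.002, -1.0]]
wrist_force: [0.5, 0.9, -4.0]
gripper_width: 0.0282
finger_force: 60.0
```

Call:
{"op": "move_arm", "data": {
  "rows": "0 0 0 0 0 0.106;0 0 0 0 0 0.106;5.8 -0.9 0 0 0 0;5.8 -0.9 0 0 0 0;5.8 -0.9 0 0 0 0"
}}

```text
clock: 5.7
tcp_pos: [0.6229, -0.006, 0.2983]
tool_rot: [[0.085, -0.996, -0.0], [-0.996, -0.085, 0.0], [-0.0, -0.0, -1.0]]
wrist_force: [0.9, 0.6, -4.5]
gripper_width: 0.0284
finger_force: 60.0
```

Call:
{"op": "move_arm", "data": {
  "rows": "5.8 -0.9 0 0 0 0;5.8 -0.9 0 0 0 0;5.8 -0.6 0 0 0 0;0 0 0 0 0 0;0 0 0 0 0 0"
}}

```text
clock: 6.32
tcp_pos: [0.6611, -0.1765, 0.2977]
tool_rot: [[0.082, -0.997, -0.001], [-0.997, -0.082, 0.001], [-0.001, 0.001, -1.0]]
wrist_force: [0.7, 0.4, -3.4]
gripper_width: 0.0282
finger_force: 60.1
```

```bash
python3 w.py w2; python3 -c "
import cv2
a=cv2.imread('pics/w2.png');cv2.imwrite('pics/w2b.png',cv2.resize(a[:384,:],(800,600),interpolation=cv2.INTER_CUBIC))"
```

```text
6.325 [-0.03  0.47  0.25 -0.   -1.35  0.11] [ 0.6611 -0.1765  0.2977] [[0.082, -0.997, -0.001], [-0.997, -0.082, 0.001], [-0.001, 0.001, -1.0]]
```

View pics/w2b.png

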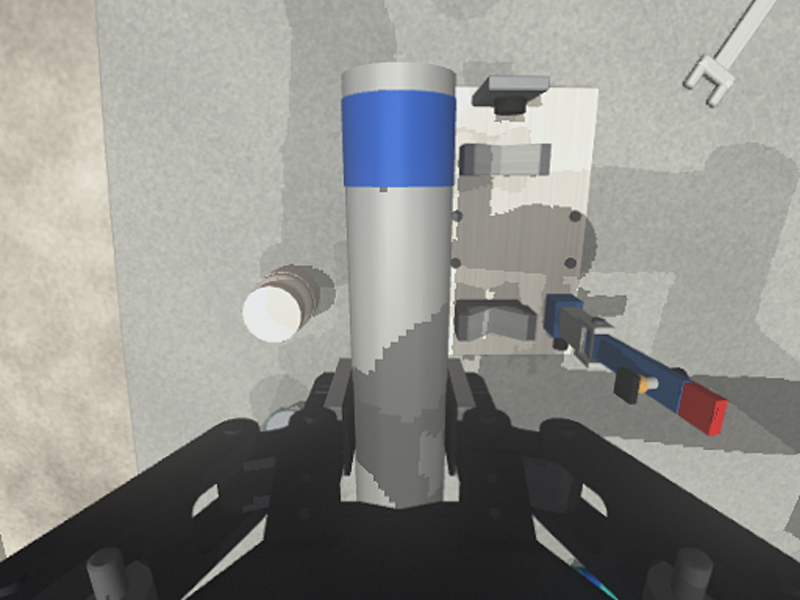

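The wrist view shows the V-block to the right of the held column. The stop and buffer are near (511,95), the -y land at (505,160) and the +y land at (495,320). The strap runs from the hinge at (575,320) to the red tab at (705,408). I'll zoom in to measure.

```bash
python3 -c "
import cv2
a=cv2.imread('pics/w2.png')[40:238,285:475];b=cv2.resize(a,None,fx=3,fy=3,interpolation=cv2.INTER_CUBIC)
for i in range(0,b.shape[1],60): cv2.putText(b,str(285+i//3),(i,8),0,.3,(0,0,255));cv2.line(b,(i,0),(i,b.shape[0]),(0,255,255) if 0 else (90,200,90),1) if i%120==0 else 0
for i in range(0,b.shape[0],60): cv2.putText(b,str(40+i//3),(0,i+8),0,.3,(0,0,255)); cv2.line(b,(0,i),(8,i),(0,0,255),1)
cv2.imwrite('pics/w2c.png',b)"
```

```text
(no output)
```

View pics/w2c.png

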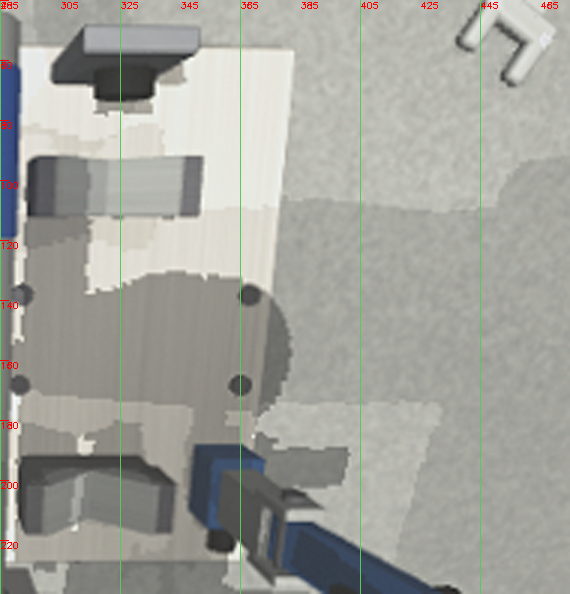

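The crop confirms the layout. The right outer top edges of the lands are at u=352.7 (v 92–112) and u=343.3 (v 202–217), the apex lines at u≈320.5 and u≈312, and the buffer centre at u≈326, v≈62–74.

```bash
cat > c.py <<'E'
from h import *
import pickle
o,s=pickle.load(open("w2.pkl","rb"))
R=np.array(o["tool_rot"]);p=np.array(o["tcp_pos"])
f=lambda n,x,y,z:(print(n,(q:=onz(s,285+x/3,40+y/3,z,o)).round(4)),q)[1]
a1=f("landS R far (-34,-82)",203,156,.064);a2=f("landS R near(-34,-58)",203,215,.064)
b1=f("landC R far (-34,58)",175,485,.064);b2=f("landC R near(-34,82)",175,532,.064)
e1=f("landS innerR (-24,-70)",183,186,.064)
c1=f("apexS far",107,156,.04);c2=f("apexS near",107,215,.04)
d1=f("apexC near",84,527,.04)
s1=f("buf bot",124,101,.049);s2=f("buf L",93,90,.061);s3=f("buf R",155,90,.061);f("plate topL far",85,26,.086);f("plate topR far",200,26,.086);f("plate top near",195,48,.086)
f("base corner",294,50,.012);f("base nr",265,562,.012)
for q in (a1,a2,b1,b2,c1,c2,d1): pass
L=(b1+b2)/2-(a1+a2)/2;print("len",np.linalg.norm(L[:2]),"yaw",np.arctan2(-L[0],L[1]))
L=d1-(c1+c2)/2;print("apex yaw",np.arctan2(-L[0],L[1]))
# held column
for n,u,v,z in [("end",399/1.5625,70/1.5625,.31)]:
    q=onz(s,u,v,z,o);print(n,q.round(4),R.T@(q-p))
E
python3 c.py
cat >> h.py <<'E'
def edge(): pass
E
```

```text
landS R far (-34,-82) [ 0.5522 -0.2838  0.064 ]
landS R near(-34,-58) [ 0.5483 -0.2609  0.064 ]
landC R far (-34,58) [ 0.5405 -0.1447  0.064 ]
landC R near(-34,82) [ 0.5366 -0.1225  0.064 ]
landS innerR (-24,-70) [ 0.5585 -0.2715  0.064 ]
apexS far [ 0.5859 -0.2824  0.04  ]
apexS near [ 0.5825 -0.2581  0.04  ]
apexC near [ 0.5725 -0.1131  0.04  ]
buf bot [ 0.5839 -0.3038  0.049 ]
buf L [ 0.5996 -0.3049  0.061 ]
buf R [ 0.5747 -0.3072  0.061 ]
plate topL far [ 0.6102 -0.3223  0.086 ]
plate topR far [ 0.568  -0.3264  0.086 ]
plate top near [ 0.5687 -0.3188  0.086 ]
base corner [ 0.5013 -0.3386  0.012 ]
base nr [ 0.4663 -0.0914  0.012 ]
len 0.13921990373395163 yaw 0.0842998071784745
apex yaw 0.07463177019738165
end [ 0.6698 -0.2706  0.31  ] [ 0.09450439 -0.00094699 -0.01239559]
```

V-block centre ≈ (0.5787, -0.2002), yaw 0.082; land spacing came out at 139.2 mm (140 true). Buffer face is at about V y = -105 mm. Moving over the V and going down.

Call:
{"op": "move_arm", "data": {
  "rows": "0.1 4.2 0 0 0 0;0.1 4.2 0 0 0 0;0 0 4 0 0 0;0 0 4.5 0 0 0;0 0 4.5 0 0 0"
}}

```text
clock: 7.0
tcp_pos: [0.578, -0.1843, 0.1683]
tool_rot: [[0.085, -0.996, 0.003], [-0.996, -0.085, -0.0], [0.0, -0.002, -1.0]]
wrist_force: [-0.2, -0.7, -4.9]
gripper_width: 0.0287
finger_force: 60.6
```

Call:
{"op": "move_arm", "data": {
  "rows": "0 0 4.5 0 0 0;0 0 3 0 0 0;0 0 1 0 0 0;0 0 0 0 0 0;0 0 0 0 0 0"
}}

```text
clock: 7.62
tcp_pos: [0.5792, -0.1861, 0.0853]
tool_rot: [[0.083, -0.997, 0.004], [-0.997, -0.083, -0.001], [0.001, -0.004, -1.0]]
wrist_force: [-0.1, -0.2, -5.2]
gripper_width: 0.0281
finger_force: 60.4
```

```bash
python3 w.py w3; python3 -c "
from h import *
s=snapshot('scene');a=cv2.cvtColor(s['pixels'],cv2.COLOR_RGB2BGR);cv2.imwrite('pics/sc3.png',a)
b=cv2.resize(a[160:310,130:280],(500,500),interpolation=cv2.INTER_CUBIC);c=cv2.resize(cv2.imread('pics/w3.png')[0:250,150:450],(300*5//3,250*5//3))
d=np.zeros((500,800,3),np.uint8);d[:,:300]=b[:,100:400];d[:417,300:800]=c[:417,:500];cv2.imwrite('pics/m3.png',d)
o=get_obs();print(o['wrist_force'],o['tcp_pos'])"
```

```text
7.625 [-0.04  0.52 -0.24  0.   -0.81  0.13] [ 0.5792 -0.1861  0.0853] [[0.083, -0.997, 0.004], [-0.997, -0.083, -0.001], [0.001, -0.004, -1.0]]Traceback (most recent call last):
  File "<string>", line 5, in <module>
    d=np.zeros((500,800,3),np.uint8);d[:,:300]=b[:,100:400];d[:417,300:800]=c[:417,:500];cv2.imwrite('pics/m3.png',d)
                                                            ~^^^^^^^^^^^^^^
ValueError: could not broadcast input array from shape (416,500,3) into shape (417,500,3)
```

```bash
python3 -c "
from h import *
b=cv2.resize(cv2.imread('pics/sc3.png')[180:300,140:270],(433,400),interpolation=cv2.INTER_CUBIC);c=cv2.imread('pics/w3.png')[0:384,130:480]
d=np.zeros((400,783,3),np.uint8);d[:,:433]=b;d[:384,433:]=c;cv2.imwrite('pics/m3.png',d)
o=get_obs();print(o['wrist_force'],o['tcp_pos'])"
```

```text
[-0.42647292  0.14897575 -4.41562227] [ 0.57879799 -0.18629121  0.08504002]
```

View pics/m3.png

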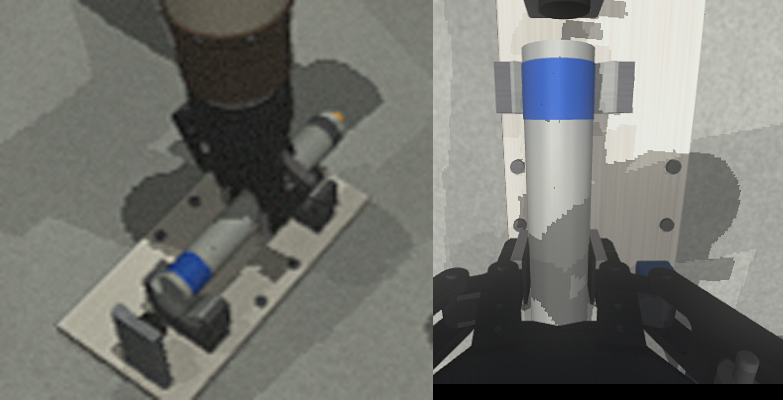

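The column hangs centred above the V. The land's outer edges are at montage x 494 and 633, the column at 522–594. I'll compute the offset.

```bash
python3 -c "
from h import *
import pickle
o,s=pickle.load(open('w3.pkl','rb'));R=np.array(o['tool_rot']);p=np.array(o['tcp_pos'])
g=s['pixels'].astype(int).sum(2)
for v in (75,88,100): print(v,'L',g[v,180:225:3].tolist(),'R',g[v,290:340:3].tolist())
for n,u,v,z in [('L',191.5,88,.064),('R',330.5,88,.064),('colL',219.5,90,.081),('colR',291,90,.081),('colend',256,41,.096),('colL200',226,200,.081),('colR200',288,200,.081),('bufbot',258,18,.049)]:
    q=onz(s,u,v,z,o);print(n,(R.T@(q-p)*1000).round(1))
print(g[0:60:2,257].tolist())
print(s['K'][0][2])
"
```

```text
75 L [496, 494, 496, 505, 349, 358, 362, 360, 359, 440, 501, 452, 450, 291, 316] R [236, 337, 334, 441, 548, 549, 551, 532, 509, 361, 364, 362, 361, 355, 706, 680, 687]
88 L [501, 482, 492, 484, 394, 368, 369, 368, 365, 387, 510, 448, 451, 289, 305] R [230, 335, 332, 541, 545, 546, 548, 513, 439, 371, 370, 373, 370, 354, 690, 681, 689]
100 L [500, 487, 499, 494, 434, 369, 368, 365, 368, 360, 480, 428, 432, 324, 310] R [240, 323, 395, 524, 526, 527, 526, 483, 393, 372, 372, 372, 375, 421, 687, 686, 685]
L [ 83.  -31.9  21.5]
R [83.1 35.4 21.2]
colL [ 80.6 -16.2   4.4]
colR [80.6 14.2  4.3]
colend [ 96.2  -0.7 -10.6]
colL200 [ 31.6 -14.8   4.4]
colR200 [31.6 14.5  4.3]
bufbot [118.    0.3  36.4]
[139, 105, 109, 112, 110, 119, 119, 123, 124, 90, 623, 610, 607, 611, 617, 616, 614, 615, 617, 587, 621, 618, 617, 616, 616, 616, 614, 619, 520, 403]
255.35634159810894
```

Correcting 1.5 mm laterally and 0.012 rad, then lowering while feeling for contact.

Call:
{"op": "move_arm", "data": {
  "rows": "0 0.15 0 0 0 0.012;0 0 0.7 0 0 0;0 0 0.6 0 0 0;0 0 0 0 0 0;0 0 0 0 0 0"
}}

```text
clock: 8.35
tcp_pos: [0.5764, -0.1865, 0.0701]
tool_rot: [[0.07, -0.998, -0.0], [-0.998, -0.07, -0.0], [0.0, 0.0, -1.0]]
wrist_force: [0.5, 0.6, -3.9]
gripper_width: 0.0287
finger_force: 60.5
```

Call:
{"op": "move_arm", "data": {
  "rows": "0 0 0.2 0 0 0;0 0 0 0 0 0;0 0 0.2 0 0 0;0 0 0 0 0 0"
}}

```text
clock: 8.85
tcp_pos: [0.5765, -0.1865, 0.0663]
tool_rot: [[0.07, -0.998, 0.0], [-0.998, -0.07, -0.0], [0.0, -0.0, -1.0]]
wrist_force: [0.2, -0.6, -3.9]
gripper_width: 0.0281
finger_force: 60.6
```

Call:
{"op": "move_arm", "data": {
  "rows": "0 0 0.1 0 0 0;0 0 0 0 0 0;0 0 0 0 0 0"
}}

```text
clock: 9.22
tcp_pos: [0.5767, -0.1866, 0.066]
tool_rot: [[0.071, -0.998, 0.001], [-0.998, -0.071, -0.0], [0.0, -0.001, -1.0]]
wrist_force: [-0.9, 0.9, -0.0]
gripper_width: 0.0283
finger_force: 61.1
```

Call:
{"op": "move_arm", "data": {
  "rows": "0 0 0.05 0 0 0;0 0 0 0 0 0;0 0 0 0 0 0"
}}

```text
clock: 9.6
tcp_pos: [0.5768, -0.1866, 0.0658]
tool_rot: [[0.071, -0.997, 0.001], [-0.997, -0.071, -0.0], [0.001, -0.001, -1.0]]
wrist_force: [-2.1, 1.2, 5.5]
gripper_width: 0.0284
finger_force: 61.6
```

Seated with about 10 N on the V. I'm easing the downward load slightly and sliding towards the stop.

Call:
{"op": "move_arm", "data": {
  "rows": "0 0 -0.02 0 0 0;0.4 0 0 0 0 0;0.5 -0.01 0 0 0 0;0.5 -0.01 0 0 0 0;0 0 0 0 0 0"
}}

```text
clock: 10.22
tcp_pos: [0.5777, -0.1998, 0.0653]
tool_rot: [[0.072, -0.997, 0.0], [-0.997, -0.072, 0.0], [-0.0, -0.0, -1.0]]
wrist_force: [-1.1, 5.0, 5.3]
gripper_width: 0.028
finger_force: 61.9
```

Call:
{"op": "move_arm", "data": {
  "rows": "0.2 0 0 0 0 0;0.2 0 0 0 0 0;0 0 0 0 0 0"
}}

```text
clock: 10.6
tcp_pos: [0.5781, -0.2034, 0.0653]
tool_rot: [[0.072, -0.997, 0.0], [-0.997, -0.072, 0.001], [-0.001, -0.0, -1.0]]
wrist_force: [-2.5, 6.1, 6.3]
gripper_width: 0.0282
finger_force: 61.9
```

Call:
{"op": "move_arm", "data": {
  "rows": "0.1 0 -0.03 0 0 0;0.1 0 0 0 0 0;0 0 0 0 0 0"
}}

```text
clock: 10.98
tcp_pos: [0.5782, -0.2053, 0.0654]
tool_rot: [[0.071, -0.997, 0.0], [-0.997, -0.071, 0.001], [-0.001, -0.0, -1.0]]
wrist_force: [-0.3, 5.1, 4.0]
gripper_width: 0.0284
finger_force: 61.9
```

Call:
{"op": "move_arm", "data": {
  "rows": "0.1 0 0 0 0 0;0 0 0 0 0 0;0 0 0 0 0 0"
}}

```text
clock: 11.35
tcp_pos: [0.5783, -0.2063, 0.0654]
tool_rot: [[0.071, -0.997, 0.0], [-0.997, -0.071, 0.001], [-0.001, -0.001, -1.0]]
wrist_force: [-1.1, 5.6, 5.1]
gripper_width: 0.0283
finger_force: 61.9
```

Call:
{"op": "move_arm", "data": {
  "rows": "0.1 0 0 0 0 0;0 0 0 0 0 0;0 0 0 0 0 0"
}}

```text
clock: 11.72
tcp_pos: [0.5784, -0.2072, 0.0654]
tool_rot: [[0.071, -0.997, 0.001], [-0.997, -0.071, 0.001], [-0.001, -0.001, -1.0]]
wrist_force: [-0.4, 6.0, 4.1]
gripper_width: 0.0285
finger_force: 61.9
```

Call:
{"op": "move_arm", "data": {
  "rows": "0.1 0 0 0 0 0;0 0 0 0 0 0;0 0 0 0 0 0"
}}

```text
clock: 12.1
tcp_pos: [0.5784, -0.2076, 0.0654]
tool_rot: [[0.071, -0.997, 0.0], [-0.997, -0.071, 0.002], [-0.002, -0.0, -1.0]]
wrist_force: [-0.7, 9.8, 5.5]
gripper_width: 0.0283
finger_force: 61.9
```

Call:
{"op": "move_arm", "data": {
  "rows": "0.1 0 0 0 0 0;0 0 0 0 0 0;0 0 0 0 0 0"
}}

```text
clock: 12.48
tcp_pos: [0.5784, -0.208, 0.0654]
tool_rot: [[0.071, -0.997, 0.0], [-0.997, -0.071, 0.002], [-0.002, -0.0, -1.0]]
wrist_force: [-2.0, 11.7, 5.5]
gripper_width: 0.0282
finger_force: 61.9
```

Call:
{"op": "move_arm", "data": {
  "rows": "0.06 0 0 0 0 0;0 0 0 0 0 0;0 0 0 0 0 0",
  "squeeze": 30
}}

```text
clock: 12.85
tcp_pos: [0.5784, -0.2081, 0.0653]
tool_rot: [[0.071, -0.997, -0.0], [-0.997, -0.071, 0.003], [-0.003, -0.0, -1.0]]
wrist_force: [-1.3, 12.8, 5.8]
gripper_width: 0.0282
finger_force: 61.9
```

Call:
{"op": "move_arm", "data": {
  "rows": "0 0 0 0 0 0;0 0 0 0 0 0;0 0 0 0 0 0;0 0 0 0 0 0",
  "claw": 0.2
}}

```text
clock: 13.35
tcp_pos: [0.5781, -0.2114, 0.0651]
tool_rot: [[0.069, -0.998, -0.0], [-0.998, -0.069, -0.0], [-0.0, 0.0, -1.0]]
wrist_force: [-0.0, 0.2, -1.3]
gripper_width: 0.0512
finger_force: 0.0
```

```bash
python3 w.py w4; python3 -c "
from h import *
import pickle
o,s=pickle.load(open('w4.pkl','rb'));print(o['wrist_force'],o['gripper_width'],o['finger_force'])
g=s['pixels'].astype(int).sum(2)
print(g[0:80,257].tolist())
for v in (40,80,150,200): print(v,g[v,200:310:3].tolist())
"
```

```text
13.35 [-0.09  0.56 -0.24  0.   -0.78  0.16] [ 0.5781 -0.2114  0.0651] [[0.069, -0.998, -0.0], [-0.998, -0.069, -0.0], [-0.0, 0.0, -1.0]]
[-0.04131566  0.24700118 -1.25051703] 0.051174021050469774 0.0
[424, 399, 375, 353, 319, 274, 232, 193, 178, 182, 181, 178, 177, 178, 176, 177, 177, 174, 180, 178, 180, 183, 183, 180, 168, 141, 142, 141, 145, 149, 150, 151, 151, 155, 154, 156, 155, 158, 155, 154, 155, 159, 163, 161, 162, 162, 162, 162, 162, 166, 150, 256, 476, 576, 565, 565, 563, 562, 565, 563, 567, 562, 564, 565, 564, 566, 566, 568, 576, 458, 356, 365, 368, 365, 368, 366, 368, 367, 370, 371]
40 [660, 670, 200, 220, 218, 211, 214, 172, 167, 172, 171, 173, 174, 170, 170, 169, 161, 162, 155, 155, 156, 154, 152, 146, 139, 135, 126, 190, 186, 191, 187, 200, 462, 489, 483, 460, 476]
80 [616, 626, 628, 622, 627, 313, 317, 332, 344, 352, 356, 362, 371, 384, 398, 400, 404, 405, 387, 369, 354, 349, 341, 331, 324, 311, 297, 281, 261, 314, 475, 476, 468, 687, 674, 670, 677]
150 [427, 426, 422, 423, 427, 424, 400, 432, 472, 495, 509, 518, 543, 568, 595, 614, 612, 604, 591, 569, 550, 540, 525, 498, 472, 451, 430, 391, 338, 328, 488, 483, 483, 481, 476, 477, 420]
200 [654, 647, 647, 646, 660, 643, 643, 462, 442, 479, 504, 514, 531, 558, 571, 586, 584, 581, 574, 563, 549, 537, 523, 498, 471, 448, 428, 319, 299, 414, 415, 424, 410, 406, 404, 410, 412]
```

View pics/w4.png

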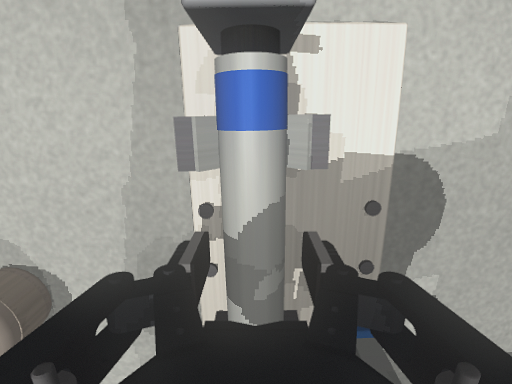

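The column sits in the V, with its blue end touching the buffer at (250,50), and the fingers are open and clear. Next I'm measuring the strap angle from the earlier pictures and lifting away.

```bash
cat > d.py <<'E'
from h import *
import pickle
t=.082;ex=np.array([np.cos(t),np.sin(t),0]);ey=np.array([-np.sin(t),np.cos(t),0]);c=np.array([.5785,-.2002,0])
vb=lambda q:np.array([(q-c)@ex,(q-c)@ey,q[2]])
if __name__=="__main__":
  o0,D=pickle.load(open("s0.pkl","rb"));o2,s2=pickle.load(open("w2.pkl","rb"))
  rs=[]
  for n,s,o in (("scene",D["scene"],None),("w2",s2,o2)):
    hsv=cv2.cvtColor(s["pixels"],cv2.COLOR_RGB2HSV)
    m=cv2.inRange(hsv,(0,150,60),(6,255,255))|cv2.inRange(hsv,(174,150,60),(180,255,255))
    k,l,st,ce=cv2.connectedComponentsWithStats(m)
    for i in range(1,k):
      if st[i,4]>25:
        a,d=ray(s,*ce[i],o);q=a+d*(((c+.07*ey-a)@ey)/(d@ey));v=vb(q)
        print(n,st[i],ce[i].round(1),"vb on plane",v.round(4),"r",np.hypot(v[0]+.07,v[2]-.1),"ang",np.arctan2(v[2]-.1,v[0]+.07))
        if abs(v[0]+.07)<.08: rs.append((a,d))
  if len(rs)==2: q,e=tri(*rs);print("tri",vb(q).round(4),e)
  print("hinge world",c-.07*ex+.07*ey)
E
python3 d.py
```

```text
scene [271   8   8  11  71] [274.6  12.4] vb on plane [0.1231 0.07   0.6829] r 0.6140070826344579 ang 1.250880740114988
scene [251  13   9  11  76] [255.1  17.4] vb on plane [0.088  0.07   0.6674] r 0.5890274389433591 ang 1.2991612376754302
scene [196 178   8  10  49] [199.6 182.4] vb on plane [-0.089   0.07    0.2046] r 0.10626413473096095 ang 1.7502644703845915
w2 [453 256  13  23 158] [458.9 266.7] vb on plane [-0.0898  0.07    0.213 ] r 0.1147154785119733 ang 1.743914342629477
tri [-0.0814  0.0634  0.2189] 0.006338610915386298
hinge world [ 0.50300164 -0.13616878  0.        ]
```

Call:
{"op": "move_arm", "data": {
  "rows": "0 0 -1.5 0 0 0;0 0 -4 0 0 0;0 0 -5 0 0 0;0 0 -5 0 0 0;0 0 -5 0 0 0"
}}

```text
clock: 14.02
tcp_pos: [0.5779, -0.2111, 0.2735]
tool_rot: [[0.07, -0.998, 0.002], [-0.998, -0.07, -0.0], [0.001, -0.002, -1.0]]
wrist_force: [0.6, -0.8, 0.2]
gripper_width: 0.0515
finger_force: 0.0
```

Strap angle ≈ 1.75 rad by both views, so its tip is near V x=-90 mm, z=0.214. Going behind it with the fingers shut.

Call:
{"op": "move_arm", "data": {
  "rows": "0 0 0 0 0 -0.012;-2.7 4.28 0 0 0 0;-2.7 4.28 0 0 0 0;-2.7 4.28 0 0 0 0;0 0 0 0 0 0",
  "claw": -1
}}

```text
clock: 14.65
tcp_pos: [0.4403, -0.1399, 0.2708]
tool_rot: [[0.083, -0.997, -0.0], [-0.997, -0.083, 0.001], [-0.001, 0.0, -1.0]]
wrist_force: [1.3, -0.4, 0.0]
gripper_width: 0.0001
finger_force: 0.0
```

Call:
{"op": "move_arm", "data": {
  "rows": "0 0 2 0 0 0;0 0 2 0 0 0;0 0 1.1 0 0 0;0 0 0 0 0 0"
}}

```text
clock: 15.15
tcp_pos: [0.4436, -0.141, 0.2187]
tool_rot: [[0.082, -0.997, -0.002], [-0.997, -0.082, -0.0], [0.0, 0.002, -1.0]]
wrist_force: [-0.5, 0.6, -0.1]
gripper_width: 0.0001
finger_force: 0.0
```

```bash
python3 -c "
from d import *
o=get_obs();print(vb(np.array(o['tcp_pos'])).round(4),np.round(o['tool_rot'],3).tolist(),np.round(o['wrist_force'],2),o['gripper_width'],np.round(o['joint_positions'],2))
a=cv2.cvtColor(snapshot('scene')['pixels'],cv2.COLOR_RGB2BGR)[130:310,120:300]
cv2.imwrite('pics/sc5.png',cv2.resize(a,(600,600),interpolation=cv2.INTER_CUBIC))"
```

```text
[-0.1296  0.0701  0.2187] [[0.082, -0.997, -0.002], [-0.997, -0.082, -0.0], [0.0, 0.002, -1.0]] [-0.48  0.57 -0.14] 0.00011354230047489597 [ 0.04  0.14 -0.42  0.   -1.01  0.04]
```

View pics/sc5.png

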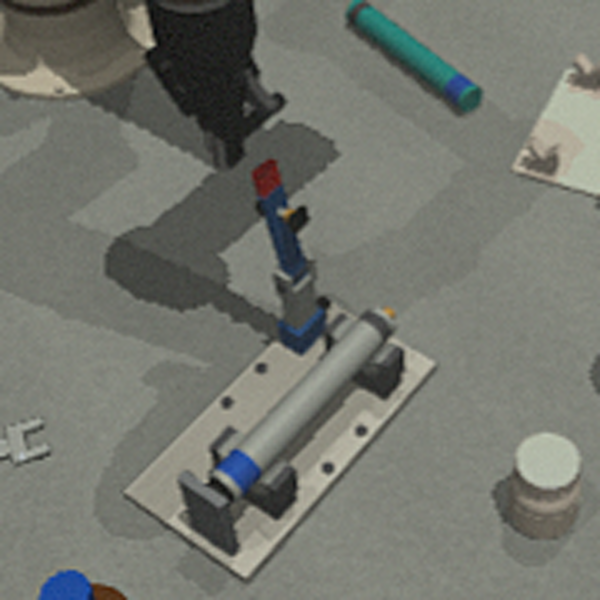

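Fingers are behind the strap, their tips level with the red tab at (267,178), and the column is seated against the stop. Pushing the strap over along its arc.

Call:
{"op": "move_arm", "data": {
  "rows": "0 -1.5 -0.3 0 0 0;0 -1.3 -0.3 0 0 0;0 -1.3 0 0 0 0;0 0 0 0 0 0"
}}

```text
clock: 15.7
tcp_pos: [0.4862, -0.1373, 0.2254]
tool_rot: [[0.082, -0.997, 0.002], [-0.997, -0.082, 0.0], [0.0, -0.002, -1.0]]
wrist_force: [0.1, -0.6, -1.2]
gripper_width: 0.0002
finger_force: 0.0
```

Call:
{"op": "move_arm", "data": {
  "rows": "0 -0.9 0 0 0 0;0 -0.9 0.1 0 0 0;0 -1 0.2 0 0 0;0 -1 0.3 0 0 0;0 0 0 0 0 0"
}}

```text
clock: 16.32
tcp_pos: [0.5237, -0.1342, 0.2187]
tool_rot: [[0.082, -0.997, 0.001], [-0.997, -0.082, -0.0], [0.0, -0.001, -1.0]]
wrist_force: [-0.0, -0.1, -0.1]
gripper_width: -0.0002
finger_force: 0.0
```

```bash
cat > st.py <<'E'
from d import *
s=snapshot("scene");hsv=cv2.cvtColor(s["pixels"],cv2.COLOR_RGB2HSV)
m=cv2.inRange(hsv,(0,150,60),(6,255,255))|cv2.inRange(hsv,(174,150,60),(180,255,255))
k,l,S,ce=cv2.connectedComponentsWithStats(m)
for i in range(1,k):
  if S[i,4]>8 and 100<ce[i][1]<300:
    a,d=ray(s,*ce[i]);q=a+d*(((c+.07*ey-a)@ey)/(d@ey));v=vb(q)
    print(S[i],v.round(4),"r",np.hypot(v[0]+.07,v[2]-.1).round(4),"ang",np.arctan2(v[2]-.1,v[0]+.07).round(3))
o=get_obs();print("tcp",vb(np.array(o["tcp_pos"])).round(4),np.round(o["wrist_force"],2))
E
python3 st.py; python3 -c "
import cv2
from h import *
a=cv2.cvtColor(snapshot('scene')['pixels'],cv2.COLOR_RGB2BGR)[130:310,120:300]
cv2.imwrite('pics/sc6.png',cv2.resize(a,(600,600)))"
```

```text
[212 189   8   9  27] [-0.0358  0.07    0.1987] r 0.1045 ang 1.238
tcp [-0.0497  0.0703  0.2188] [-0.26 -0.02  0.22]
```

Call:
{"op": "move_arm", "data": {
  "rows": "0 -0.85 0.4 0 0 0;0 -0.85 0.4 0 0 0;0 -0.85 0.6 0 0 0;0 -0.8 0.6 0 0 0;0 0 0 0 0 0"
}}

```text
clock: 17.05
tcp_pos: [0.5561, -0.1314, 0.198]
tool_rot: [[0.082, -0.997, -0.001], [-0.997, -0.082, 0.0], [-0.0, 0.001, -1.0]]
wrist_force: [-1.1, 0.8, 0.5]
gripper_width: -0.0
finger_force: 0.0
```

Call:
{"op": "move_arm", "data": {
  "rows": "0 -0.75 0.75 0 0 0;0 -0.75 0.75 0 0 0;0 -0.75 0.75 0 0 0;0 -0.75 0.75 0 0 0;0 0 0 0 0 0"
}}

```text
clock: 17.68
tcp_pos: [0.5864, -0.1291, 0.1681]
tool_rot: [[0.082, -0.997, 0.0], [-0.997, -0.082, -0.0], [0.0, -0.0, -1.0]]
wrist_force: [0.1, -0.3, 1.3]
gripper_width: -0.0002
finger_force: 0.0
```

```bash
python3 st.py
```

```text
[230 214  10   7  32] [0.0245 0.07   0.1414] r 0.1032 ang 0.413
tcp [0.0139 0.0703 0.1688] [0.16 0.33 0.49]
```

Call:
{"op": "move_arm", "data": {
  "rows": "0 -0.6 0.7 0 0 0;0 -0.6 0.7 0 0 0;0 -0.6 0.4 0 0 0;0 0 0.2 0 0 0"
}}

```text
clock: 18.23
tcp_pos: [0.6046, -0.1276, 0.1491]
tool_rot: [[0.082, -0.997, 0.002], [-0.997, -0.082, -0.0], [0.0, -0.002, -1.0]]
wrist_force: [-0.1, -0.0, 2.1]
gripper_width: 0.0002
finger_force: 1.1
```

Call:
{"op": "move_arm", "data": {
  "rows": "0 0 0.2 0 0 0;0 0 0.2 0 0 0"
}}

```text
clock: 18.48
tcp_pos: [0.6049, -0.1276, 0.1461]
tool_rot: [[0.082, -0.997, 0.004], [-0.997, -0.082, -0.0], [0.0, -0.004, -1.0]]
wrist_force: [2.2, 0.6, 2.6]
gripper_width: -0.0003
finger_force: 1.2
```

Call:
{"op": "move_arm", "data": {
  "rows": "0 0 0.2 0 0 0;0 0 0.2 0 0 0"
}}

```text
clock: 18.73
tcp_pos: [0.604, -0.1276, 0.1416]
tool_rot: [[0.082, -0.997, 0.001], [-0.997, -0.082, -0.0], [0.0, -0.001, -1.0]]
wrist_force: [0.5, -0.6, 2.8]
gripper_width: 0.0003
finger_force: 1.2
```

Call:
{"op": "move_arm", "data": {
  "rows": "0 0 0.2 0 0 0;0 0 0.2 0 0 0"
}}

```text
clock: 18.98
tcp_pos: [0.6037, -0.1277, 0.1372]
tool_rot: [[0.082, -0.997, 0.0], [-0.997, -0.082, -0.0], [0.0, -0.0, -1.0]]
wrist_force: [1.2, -0.7, 3.0]
gripper_width: 0.0
finger_force: 1.2
```

Call:
{"op": "move_arm", "data": {
  "rows": "0 0 0.2 0 0 0;0 0 0.2 0 0 0"
}}

```text
clock: 19.23
tcp_pos: [0.6036, -0.1277, 0.1332]
tool_rot: [[0.082, -0.997, 0.0], [-0.997, -0.082, -0.0], [0.0, -0.0, -1.0]]
wrist_force: [1.6, 0.1, 2.4]
gripper_width: -0.0002
finger_force: 1.2
```

Call:
{"op": "move_arm", "data": {
  "rows": "0 0 0.2 0 0 0;0 0 0.2 0 0 0"
}}

```text
clock: 19.48
tcp_pos: [0.6037, -0.1276, 0.1293]
tool_rot: [[0.082, -0.997, 0.0], [-0.997, -0.082, -0.0], [0.0, -0.0, -1.0]]
wrist_force: [0.1, 1.2, 5.3]
gripper_width: -0.0001
finger_force: 2.7
```

Call:
{"op": "move_arm", "data": {
  "rows": "0 -0.4 0 0 0 0;0 0 0.1 0 0 0;0 0 0 0 0 0"
}}

```text
clock: 19.85
tcp_pos: [0.6055, -0.1275, 0.1279]
tool_rot: [[0.082, -0.997, -0.005], [-0.997, -0.082, -0.0], [-0.0, 0.005, -1.0]]
wrist_force: [-2.3, -0.5, 5.8]
gripper_width: -0.0001
finger_force: 2.5
```

Call:
{"op": "move_arm", "data": {
  "rows": "0 0 0.1 0 0 0;0 0 0.1 0 0 0;0 0 0 0 0 0"
}}

```text
clock: 20.23
tcp_pos: [0.6056, -0.1275, 0.1263]
tool_rot: [[0.082, -0.997, -0.005], [-0.997, -0.082, -0.0], [-0.0, 0.005, -1.0]]
wrist_force: [-3.3, -0.7, 6.7]
gripper_width: -0.0001
finger_force: 3.2
```

Call:
{"op": "move_arm", "data": {
  "rows": "0 0 0.1 0 0 0;0 0 0.1 0 0 0;0 0 0 0 0 0"
}}

```text
clock: 20.6
tcp_pos: [0.6057, -0.1275, 0.1248]
tool_rot: [[0.082, -0.997, -0.005], [-0.997, -0.082, -0.0], [-0.0, 0.005, -1.0]]
wrist_force: [-3.4, 1.0, 7.5]
gripper_width: 0.0001
finger_force: 4.0
```

Call:
{"op": "move_arm", "data": {
  "rows": "0 0 0.1 0 0 0;0 0 0.1 0 0 0;0 0 0 0 0 0"
}}

```text
clock: 20.98
tcp_pos: [0.6057, -0.1276, 0.1232]
tool_rot: [[0.082, -0.997, -0.004], [-0.997, -0.082, -0.0], [0.0, 0.004, -1.0]]
wrist_force: [-4.7, 0.6, 10.3]
gripper_width: 0.0
finger_force: 4.8
```

Call:
{"op": "move_arm", "data": {
  "rows": "0 0 0 0 0 0;0 0 0 0 0 0"
}}

```text
clock: 21.22
tcp_pos: [0.6057, -0.1275, 0.1231]
tool_rot: [[0.082, -0.997, -0.004], [-0.997, -0.082, -0.0], [0.0, 0.004, -1.0]]
wrist_force: [-3.6, 0.7, 10.0]
gripper_width: 0.0003
finger_force: 4.8
```

```bash
python3 st.py
```

```text
[233 229  11   6  17] [0.0346 0.07   0.0899] r 0.1051 ang -0.096
tcp [0.0331 0.0702 0.1231] [-4.99  1.74  9.47]
```

About 10 N on the tab, with roughly 4.3 mm of pad travel, which is about halfway. Lifting off straight up.

Call:
{"op": "move_arm", "data": {
  "rows": "0 0 -0.3 0 0 0;0 0 -0.5 0 0 0;0 0 -2 0 0 0;0 0 -4 0 0 0;0 0 -5 0 0 0"
}}

```text
clock: 21.9
tcp_pos: [0.6067, -0.1272, 0.2398]
tool_rot: [[0.082, -0.997, -0.004], [-0.997, -0.082, 0.0], [-0.001, 0.004, -1.0]]
wrist_force: [2.2, 0.2, -0.5]
gripper_width: 0.0001
finger_force: 0.0
```

Call:
{"op": "move_arm", "data": {
  "rows": "-2 -3 -2 0 0 0;-2 -4 0 0 0 0;0 0 0 0 0 0"
}}

```text
clock: 22.28
tcp_pos: [0.6755, -0.0799, 0.2585]
tool_rot: [[0.084, -0.996, -0.002], [-0.996, -0.084, 0.001], [-0.001, 0.002, -1.0]]
wrist_force: [-0.3, -0.6, -0.3]
gripper_width: -0.0
finger_force: 0.0
```

```bash
python3 st.py; python3 w.py w7; python3 -c "
import cv2,numpy as np
from h import *
b=cv2.cvtColor(snapshot('scene')['pixels'],cv2.COLOR_RGB2BGR)[190:310,140:270]
d=np.zeros((400,800,3),np.uint8);d[:,:433]=cv2.resize(b,(433,400),interpolation=cv2.INTER_CUBIC);d[:384,433:]=cv2.imread('pics/w7.png')[:,140:507];cv2.imwrite('pics/m7.png',d)"
```

```text
[232 224  12   9  60] [0.032  0.07   0.0997] r 0.102 ang -0.003
tcp [0.1052 0.1111 0.2586] [-1.09  0.17  0.17]
22.325 [ 0.12  0.48  0.17 -0.   -1.26 -0.03] [ 0.6743 -0.0808  0.2586] [[0.083, -0.997, -0.003], [-0.997, -0.083, 0.0], [-0.001, 0.003, -1.0]]
```

View pics/m7.png

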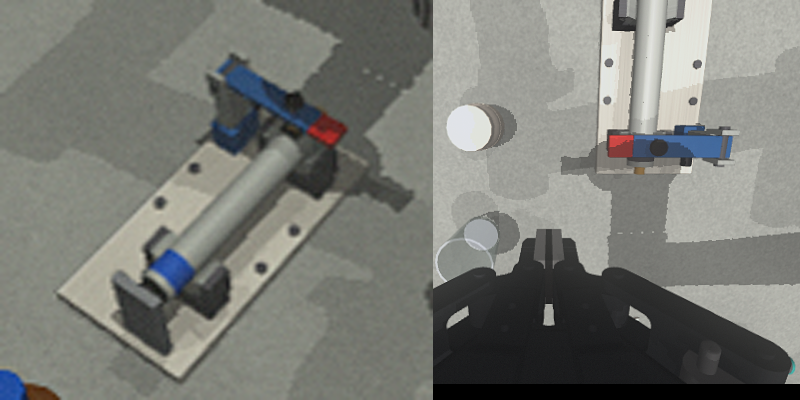

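The strap is level across the column with the pad down, and the spare and bystanders are untouched (beaker at (470,250), jar at (478,128)). When I let go, the buffer could have pushed the column back. I'll make sure the stop preload remains with one light push on the nipple end, which clamp friction should then hold. First I'm locating the nipple.

```bash
python3 -c "
from d import *
o,s=pickle.load(open('w7.pkl','rb'))
hsv=cv2.cvtColor(s['pixels'],cv2.COLOR_RGB2HSV)
r=s['pixels'][150:185,335:365].astype(int);m=(r[...,0]-r[...,2]>35)&(r[...,0]-r[...,1]<80);ys,xs=np.nonzero(m)
print(len(ys),xs.min()+335,xs.max()+335,ys.min()+150,ys.max()+150)
for u,v in [(xs.mean()+335,ys.max()+150.5),(xs.mean()+335,172)]: print(vb(onz(s,u,v,.061,o)).round(4),vb(onz(s,u,v,.067,o)).round(4))
"
```

```text
91 335 351 150 173
[0.0026 0.1066 0.061 ] [0.0045 0.1054 0.067 ]
[0.0027 0.1048 0.061 ] [0.0047 0.1036 0.067 ]
```

Call:
{"op": "move_arm", "data": {
  "rows": "-1.0 3.5 0 0 0 0;-1.0 3.5 0 0 0 0;-1.0 3.5 0 0 0 0;0 0 0 0 0 0"
}}

```text
clock: 22.92
tcp_pos: [0.5641, -0.0609, 0.2613]
tool_rot: [[0.082, -0.997, 0.0], [-0.997, -0.082, 0.0], [-0.0, -0.0, -1.0]]
wrist_force: [-0.1, -0.2, -0.4]
gripper_width: -0.0002
finger_force: 0.0
```

Call:
{"op": "move_arm", "data": {
  "rows": "0 -0.3 4.5 0 0 0;0 0 4.8 0 0 0;0 0 4.8 0 0 0;0 0 3 0 0 0;0 0 1.2 0 0 0"
}}

```text
clock: 23.55
tcp_pos: [0.5692, -0.0609, 0.0754]
tool_rot: [[0.081, -0.997, -0.003], [-0.997, -0.081, -0.001], [0.0, 0.003, -1.0]]
wrist_force: [-0.3, 0.1, 0.6]
gripper_width: 0.0002
finger_force: 0.0
```

Call:
{"op": "move_arm", "data": {
  "rows": "0.7 0 0 0 0 0;0.7 0 0 0 0 0;0.2 0 0 0 0 0;0.2 0 0 0 0 0;0 0 0 0 0 0"
}}

```text
clock: 24.18
tcp_pos: [0.5715, -0.0782, 0.0777]
tool_rot: [[0.082, -0.997, 0.001], [-0.997, -0.082, 0.0], [-0.0, -0.001, -1.0]]
wrist_force: [-0.0, -0.2, 0.1]
gripper_width: -0.0
finger_force: 0.0
```

Call:
{"op": "move_arm", "data": {
  "rows": "0.2 0 0 0 0 0;0.2 0 0 0 0 0;0.1 0 0 0 0 0;0 0 0 0 0 0"
}}

```text
clock: 24.68
tcp_pos: [0.5718, -0.0829, 0.0773]
tool_rot: [[0.082, -0.997, -0.0], [-0.997, -0.082, 0.0], [-0.0, -0.0, -1.0]]
wrist_force: [-0.4, 1.1, -0.1]
gripper_width: -0.0001
finger_force: 0.6
```

Call:
{"op": "move_arm", "data": {
  "rows": "0.1 0 0 0 0 0;0 0 0 0 0 0"
}}

```text
clock: 24.92
tcp_pos: [0.5718, -0.0831, 0.0773]
tool_rot: [[0.082, -0.997, 0.0], [-0.997, -0.082, 0.001], [-0.001, -0.0, -1.0]]
wrist_force: [-0.6, 5.8, 0.6]
gripper_width: -0.0001
finger_force: 2.8
```

Call:
{"op": "move_arm", "data": {
  "rows": "0.1 0 0 0 0 0;0 0 0 0 0 0"
}}

```text
clock: 25.18
tcp_pos: [0.5719, -0.0832, 0.0773]
tool_rot: [[0.082, -0.997, 0.0], [-0.997, -0.082, 0.002], [-0.002, -0.0, -1.0]]
wrist_force: [-2.0, 9.4, 1.3]
gripper_width: 0.0002
finger_force: 4.7
```

Call:
{"op": "move_arm", "data": {
  "rows": "0.05 0 0 0 0 0;0 0 0 0 0 0"
}}

```text
clock: 25.42
tcp_pos: [0.5718, -0.0832, 0.0772]
tool_rot: [[0.082, -0.997, -0.0], [-0.997, -0.082, 0.003], [-0.003, -0.0, -1.0]]
wrist_force: [-1.3, 11.5, 2.4]
gripper_width: 0.0001
finger_force: 5.6
```

Call:
{"op": "move_arm", "data": {
  "rows": "0.05 0 0 0 0 0;0 0 0 0 0 0"
}}

```text
clock: 25.68
tcp_pos: [0.5718, -0.0833, 0.0772]
tool_rot: [[0.082, -0.997, -0.0], [-0.997, -0.082, 0.003], [-0.003, -0.0, -1.0]]
wrist_force: [-1.4, 13.0, 2.9]
gripper_width: 0.0003
finger_force: 6.5
```

Call:
{"op": "move_arm", "data": {
  "rows": "0.05 0 0 0 0 0;0 0 0 0 0 0"
}}

```text
clock: 25.92
tcp_pos: [0.5719, -0.0834, 0.0773]
tool_rot: [[0.082, -0.997, 0.0], [-0.997, -0.082, 0.004], [-0.004, -0.0, -1.0]]
wrist_force: [-1.9, 14.5, 3.6]
gripper_width: -0.0
finger_force: 7.5
```

Call:
{"op": "move_arm", "data": {
  "rows": "0.03 0 0 0 0 0;0 0 0 0 0 0"
}}

```text
clock: 26.18
tcp_pos: [0.5719, -0.0834, 0.0773]
tool_rot: [[0.082, -0.997, 0.0], [-0.997, -0.082, 0.004], [-0.004, -0.0, -1.0]]
wrist_force: [-3.2, 16.0, 3.7]
gripper_width: 0.0002
finger_force: 8.0
```

The push reached 16 N with almost no motion, so the column is firmly held. The estimated clamp friction of 8–12 N leaves roughly 4 N or more on the buffer. Withdrawing.

Call:
{"op": "move_arm", "data": {
  "rows": "-0.3 0 0 0 0 0;-1 0 0 0 0 0;-2 0 0 0 0 0;0 0 -4 0 0 0;0 0 -5 0 0 0"
}}

```text
clock: 26.8
tcp_pos: [0.5686, -0.0531, 0.1672]
tool_rot: [[0.083, -0.997, -0.003], [-0.997, -0.083, -0.001], [0.001, 0.004, -1.0]]
wrist_force: [0.9, -0.2, -0.5]
gripper_width: 0.0003
finger_force: 0.0
```

Call:
{"op": "move_arm", "data": {
  "rows": "0 0 -5 0 0 0;-4 0 -3 0 0 0;-4 0 0 0 0 0;0 0 0 0 0 0;0 0 0 0 0 0"
}}

```text
clock: 27.42
tcp_pos: [0.5625, 0.0261, 0.247]
tool_rot: [[0.083, -0.997, -0.001], [-0.997, -0.083, -0.0], [0.0, 0.001, -1.0]]
wrist_force: [0.5, -0.0, -0.1]
gripper_width: -0.0002
finger_force: 0.0
```

```bash
python3 st.py; python3 -c "
from plant import hand_in
print(hand_in())"
```

```text
[233 224  11   9  59] [0.0324 0.07   0.1004] r 0.1025 ang 0.004
tcp [0.0026 0.2263 0.2469] [-0.83 -0.23  0.01]
the job is handed in; nothing more can be done
None
```

I laid the blue-banded column in the V-block against the stop, clamped it with about 10 N on the red tab (spring about halfway by my estimate), and handed the job in at 27 s. The buffer's remaining force was inferred rather than measured, and after clamping I pushed the nipple end once, up to 16 N, to check the column held.

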